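Clamp the board and start the drilling station

ROBOT

A 7-joint arm with a two-finger parallel gripper is mounted at the origin on the work surface. World frame = base frame: x ahead of the robot, y to its left, z up, the work surface at z = 0. Lengths are in m, angles in rad, forces in N, time in s.
With the tool pointing down it reaches from about 0.425 to 0.925 m from the base axis. Payload 6.8 kg.
Tool frame: the origin (TCP) lies between the finger pads; the fingertips stand 17 mm ahead of it and the grasp point (between the pads) lies 2 mm behind it; x points along the fingers, y is the direction in which the jaws open and shut, and the axes are right-handed (so a half turn about x gives the same grasp; the last joint's range is limited). The gripper opens to 88 mm and grips with 3 to 60 N. Pads are 20 mm wide; open, the fingers measure 115 mm over their backs; the gripper's body (75 mm by 178 mm) begins 61 mm behind the grasp point.
Start: joints at [1.136, 0.477, 0.022, 1.555, -0.011, 1.109, -0.083], TCP at [0.217, -0.639, 0.24] pointing down, gripper open.
Joint ranges: [-2.96, 2.96], [-0.34, 2.1], [-1.41, 1.46], [0.24, 2.44], [-1.37, 4.51], [0.17, 1.92], [-2.96, 2.96]. Speed limits (rad/s): [2.39, 2.39, 3.14, 3.14, 3.14, 3.14, 3.14].

INTERFACE

Orientations are given as a unit quaternion [x, y, z, w].
In Python, from workcell import env gives the robot as it stands.
- The arm moves only by the tool jog_arm, never from a script. Its argument "plan" is a list of rows, each a list of 7 numbers: the shift along the tool's x, y, z in units of 25 mm (1.0 is 25 mm), then the turn, a rotation vector about the tool's x, y, z in units of 8 degrees (1.0 is 8 degrees), then the finger opening in mm, from 0 to 87.8. A call has 1 to 20 rows; each row is the pose to reach, as a shift and turn from the pose measured when the call began, along the tool's axes at that moment; what a row does not reach only later rows make up. A row lasts 1/8 s, in which the tool goes at most 62.5 mm and 10.7 degrees, less where a joint would pass 70% of its speed; a pose out of reach is approached as far as the arm can. A call with a gripper value outside its range is refused whole. The fingers move at their own pace and stop on an object; the grip force is fixed at half the most. Time passes only in rows, so rows that repeat a pose let the fingers close. It gives the time, the measured TCP pose, the force and the opening at its end, in the units of the state.
- env.get_state(): the state, without advancing time (a new reading comes with each control period).
- env.capture(name): name is "side" or "top"; returns a dict with "pixels" (420x560x3 uint8, red, green, blue), "K" (3x3 intrinsics, pixels), "rvec" (rotation vector, rad) and "tvec" (3), from world to camera coordinates, as OpenCV has them. Camera axes: x right, y down, z forward; pixel columns grow to the right and rows downward; lengths in m; the calibration is good to about 2 mm. A picture is of the moment at which its call begins. There is no depth.
- env.close_job(): hands the job in, once; it reports no verdict.
Trained networks look in a picture, given as the dict that the camera call returned (one of the last four; its "shot" number tells which), for a name from the list of things; names that differ only in an ending like _2 or _b are one class to them, and where a whole thing is asked for, a point or a joint stands for the part that bears it (a point fixed in the world has none). Each returns a list of dicts, best first, with "confidence" (0 to 1); they miss things now and then, are a little off and sometimes report something else, mostly with a low value. They report only what shows in the picture. A call takes as long as a camera call. They do not tell look-alikes from the thing itself.
- env.spot_in(picture, query): "location" ([x, y, z] in m, in world coordinates, good to about 4 mm: the middle of the surface that is visible of it).
The state is a dict: "clock": time; "joint_pos": joint angles; "qd": joint speeds; "joint_torque": joint torques, N m; "position": TCP position; "ee_rot": TCP orientation; "contact_force": force on the tool from outside, world axes, zero at the start; "wrist_torque": the same for the moment, N m; "gripper_width": finger opening in m.
Only numpy, scipy, OpenCV 4.12 (cv2) and the standard library are available. Lean on these libraries where they do the work, as an engineer would, in place of code of your own. Each camera call takes 0.05 s, during which the arm holds its last target. There are 200 camera calls.

TASK

A board lies in the drilling jig: turn the knurled clamp screw clockwise until it seats firmly on the board, and stop there without overtightening it. Then start the station on the control box, one key at a time and each pressed fully down and let go: first the square key, then the small round key, then the long bar key, which you hold down for a full second. Slide the clear dust shutter aside to reach the keys under it, never press the domed stop key, press no key before the board is clamped, and leave everything else on the bench where it is.

Things in the scene. Friction and masses are not known exactly. Their poses are not given: they have to be found in the camera images.
- panel: Control box, fixed to the bench: a grey metal box 130 mm (x) by 300 mm (y) by 50 mm high. Origin at the centre of its underside; its long side is its own y axis. Four grey keys stand on top in one row along its y axis, at x = 0 and y = -97.5, -32.5, 32.5 and 97.5 mm in its frame; which key is in which place varies. Two low aluminium rails (12 mm high, at x = +-60 mm) carry the shutter. The box may be at the left or at the right of the bench, with the jig on the other side.
- shutter (a joint): Clear flat dust shutter that slides along the box's own y axis over the keys: 0 = at the -y end, 0.13 (m) = at the +y end, 1.5 N friction plus 6 N per m/s, stays where it is left; it may start anywhere. Its plate is 126 mm (x) by 124 mm (y), its centre lies at y = -65 mm + this value in the box's frame, its underside 82 mm and upper side 86 mm above the bench. It covers about two keys; at 0 both +y keys are free, at 0.13 both -y keys.
- shutter_tab (a point): Centre of the top edge of the upright black tab in the middle of the shutter, 126 mm above the bench. The tab is a plate 50 mm (box x) by 10 mm (box y), standing 40 mm up from the shutter; push or pinch it to slide the shutter.
- key_square_top (a point): Centre of the top face of the square key (30 by 30 mm, flat); with the key up this lies 72 mm above the bench (22 mm above the top of the control box). It goes down with the key. Axes as the box's.
- key_square (a joint): The key is 0 when up, 0.007 (m) when fully down; fully down takes about 5 N (1.5 N to start moving); it springs back up when let go.
- key_round_top (a point): Centre of the top face of the small round key (22 mm diameter, flat); with the key up this lies 72 mm above the bench (22 mm above the top of the control box). It goes down with the key. Axes as the box's.
- key_round (a joint): The key is 0 when up, 0.007 (m) when fully down; fully down takes about 5 N (1.5 N to start moving); it springs back up when let go.
- key_bar_top (a point): Centre of the top face of the long bar key (50 mm along the box's x, 16 mm along its y, flat); with the key up this lies 72 mm above the bench (22 mm above the top of the control box). It goes down with the key. Axes as the box's.
- key_bar (a joint): The key is 0 when up, 0.007 (m) when fully down; fully down takes about 5 N (1.5 N to start moving); it springs back up when let go.
- key_dome_top (a point): Centre of the top face of the domed stop key (a mushroom of 42 mm diameter), which must not be pressed; with the key up this lies 73 mm above the bench (23 mm above the top of the control box). It goes down with the key. Axes as the box's.
- key_dome (a joint): The key is 0 when up, 0.007 (m) when fully down; fully down takes about 5 N (1.5 N to start moving); it springs back up when let go.
- jig: Drilling jig, fixed to the bench: a wooden base 130 mm (x) by 200 mm (y) by 18 mm with a pine board (60 by 240 by 22 mm, along y) lying in it and a steel bridge along x over the middle of the board; top of the bridge 77 mm above the bench. Two 12 mm high steel drill bushes stand on the board. Origin at the centre of the underside; the clamp screw stands on the bridge at x = y = 0.
- screw_grip (a point): On the upright axis of the knurled steel clamp screw, at mid height of its head, 109 mm above the bench. The head is a knurled cylinder 40 mm in diameter and 34 mm tall (92 to 126 mm above the bench), with a 14 mm neck and a 15 mm gap between it and the bridge.
- screw (a joint): Turn of the clamp screw in rad, growing as it turns clockwise seen from above; it starts between 0.4 and 1.6 and touches the board (seats) at 2.4. Before that it turns against a light friction of 0.06 N m and stays where it is left; beyond 2.4 the resistance rises by about 1.8 N m per rad (elastic). It does not rise or sink noticeably. Beyond 2.8 the board is being crushed (overtightened).
- sanding_block: Loose cork sanding block, 60 by 100 by 30 mm high, by the -x side of the control box. Origin at the centre of its underside, as for all that follow. Leave it.
- offcut: Loose wooden offcut, 45 by 120 by 35 mm high, by the +x side of the control box. Leave it.
- glue: Loose white glue bottle, 60 mm diameter, 160 mm high, standing before or behind the jig. Leave it.
- jar: Loose glass jar, 70 mm diameter, 90 mm high, standing on the other side of the jig. Leave it.
- hammer: Hammer, 260 mm long, lying roughly along x between and beyond the box and the jig, head away from the robot; origin at mid length. Leave it.
- disc: Wooden disc, 120 mm diameter, 25 mm high, at the left side. Leave it.
- tin: Tin, 80 mm diameter, 110 mm high, at the right side. Leave it.
Things that resemble listed ones, but are neither listed nor needed, are in the scene too. Leave any blue or red look-alike of the disc alone.

How it is judged:
On the way, in this order (a step that is already met when the one before it is completed fails the run):
1. the clamp screw is seated on the board (value of joint screw above 2.36 rad), for 0.2 s.
2. the square key alone is pressed fully down (value of joint key_square above 0.005 m and value of joint each of key_round, key_bar, key_dome below 0.002 m), for 0.04 s.
3. then the small round key alone is pressed fully down (value of joint key_round above 0.005 m and value of joint each of key_square, key_bar, key_dome below 0.002 m), for 0.04 s.
4. then the long bar key alone is held fully down (0.8 s at least) (value of joint key_bar above 0.005 m and value of joint each of key_square, key_round, key_dome below 0.002 m), for 0.8 s.
At the end, for the whole second after the job is handed in: The clamp screw is seated (2.36 to 2.8 rad), all four keys are up again (less than 2 mm down), and the sanding block, offcut, glue bottle, jar, hammer, disc and tin lie still within 30 mm of where they were. The shutter may be anywhere (value of joint screw between 2.36 and 2.8 rad and value of joint each of key_square, key_round, key_bar, key_dome below 0.002 m and linear speed of each of sanding_block, offcut, glue, jar, hammer, disc, tin below 0.02 m/s and distance of each of sanding_block, offcut, glue, jar, hammer, disc, tin from where it was at the start of the episode below 0.03 m); the robot touches nothing.
It fails at once if a key is pressed (over 4 mm) before the screw is seated (value of joint screw below 2.3 rad and value of joint any of key_square, key_round, key_bar, key_dome above 0.004 m).
It fails at once if the domed stop key is pressed (over 3 mm) (value of joint key_dome above 0.003 m).
It fails at once if two keys are down together (over 3 mm each) (value of joint each of key_square, key_round above 0.003 m or value of joint each of key_square, key_bar above 0.003 m or value of joint each of key_square, key_dome above 0.003 m or value of joint each of key_round, key_bar above 0.003 m or value of joint each of key_round, key_dome above 0.003 m or value of joint each of key_bar, key_dome above 0.003 m).
It fails at once if the screw is overtightened (beyond 2.8 rad) (value of joint screw above 2.8 rad).
It fails at once if a bystander is moved by more than 30 mm or tipped (distance of any of sanding_block, offcut, glue, jar, hammer, disc, tin from where it was at the start of the episode above 0.03 m or angle between any of glue, jar, tin's own z axis and vertical above 0.5 rad).
It also fails if it takes over 72 s, if anything falls off the work surface, if the arm or the gripper's body presses on something with over 40 N, if the wrist force passes 120 N, or if a joint passes its speed limit or range.

## Working session

There is one attempt and no reset: what is moved stays moved. The work goes in short steps, Python scripts to look and compute and a tool call to move; the robot and the scene stay as the last step left them, time stands still between calls to the robot, and variables do not carry over. Pictures are saved under pics/ and viewed, about 8 in all and at most 12, crops included, and the job is handed in when it is done.

Besides the shell and the picture viewer there is one more tool, called in YAML: its name, and indented under it one key for each argument. jog_arm: Moves the arm, as the interface text tells. Its arguments: {"type":"object","properties":{"plan":{"type":"array"}},"required":["plan"]}

```bash
ls; mkdir -p pics; python3 - <<'E'
from workcell import env
import cv2,numpy as np
s=env.get_state();print({k:np.round(v,3).tolist() for k,v in s.items()})
for n in("top","side"):
    p=env.capture(n);cv2.imwrite(f"pics/{n}0.png",p["pixels"][:,:,::-1])
    print(n,np.round(p["K"],1).tolist(),np.round(p["rvec"],3),np.round(p["tvec"],3))
    for q in ["panel","shutter_tab","key_square_top","key_round_top","key_bar_top","key_dome_top","jig","screw_grip","sanding_block","offcut","glue","jar","hammer","disc","tin"]:
        print(q,[(np.round(d["location"],3).tolist(),round(d["confidence"],2)) for d in env.spot_in(p,q)[:3]])
E
```

```text
pics
{'clock': 0.0, 'joint_pos': [1.136, 0.478, 0.022, 1.556, -0.012, 1.109, -0.083], 'qd': [-0.003, -0.001, 0.0, 0.0, -0.0, -0.001, -0.0], 'joint_torque': [-0.0, -58.285, 1.535, -27.261, -0.054, 0.017, 0.0], 'position': [0.217, -0.639, 0.239], 'ee_rot': [-0.698, -0.116, 0.698, -0.114], 'contact_force': [0.217, -0.278, -0.142], 'wrist_torque': [0.015, 0.012, 0.017], 'gripper_width': 0.088}
top [[389.1, 0.0, 278.4], [0.0, 389.1, 209.6], [0.0, 0.0, 1.0]] [ 2.098 -2.141  0.169] [0.031 0.567 1.521]
panel [([0.56, 0.23, 0.067], 0.89)]
shutter_tab [([0.567, 0.239, 0.085], 0.87)]
key_square_top []
key_round_top [([0.681, 0.274, 0.032], 0.47)]
key_bar_top []
key_dome_top [([0.42, -0.152, 0.112], 0.54)]
jig [([0.544, -0.207, 0.04], 0.65)]
screw_grip []
sanding_block [([0.44, 0.244, 0.03], 0.68), ([0.807, -0.015, 0.021], 0.52)]
offcut [([0.686, 0.274, 0.034], 0.87), ([0.54, -0.208, 0.042], 0.63)]
glue [([0.423, -0.152, 0.112], 0.65)]
jar [([0.655, -0.227, 0.086], 0.83)]
hammer [([0.807, -0.014, 0.02], 0.83)]
disc [([0.485, 0.488, 0.021], 0.93), ([0.335, 0.552, 0.029], 0.62), ([0.691, 0.5, 0.02
[... 197 characters left out ...]
439, 0.26, 0.031], 0.38)]
shutter_tab [([0.551, 0.248, 0.088], 0.73), ([0.797, -0.004, 0.021], 0.23)]
key_square_top []
key_round_top [([0.552, 0.336, 0.069], 0.53)]
key_bar_top [([0.422, -0.137, 0.078], 0.54)]
key_dome_top []
jig [([0.553, 0.247, 0.088], 0.59), ([0.543, -0.188, 0.041], 0.57), ([0.686, 0.514, 0.024], 0.29)]
screw_grip [([0.545, -0.2, 0.116], 0.59)]
sanding_block [([0.438, 0.262, 0.031], 0.76)]
offcut [([0.681, 0.298, 0.032], 0.57)]
glue [([0.422, -0.137, 0.079], 0.74)]
jar [([0.656, -0.203, 0.057], 0.82)]
hammer [([0.799, -0.005, 0.02], 0.79)]
disc [([0.682, 0.514, 0.021], 0.94), ([0.334, 0.56, 0.026], 0.77), ([0.364, 0.398, 0.024], 0.65)]
tin [([0.566, -0.493, 0.07], 0.79)]
```

```bash
python3 - <<'E'
import cv2
for n in("top","side"):
    i=cv2.imread(f"pics/{n}0.png"); cv2.imwrite(f"pics/{n}0b.png",cv2.resize(i,(800,600),interpolation=cv2.INTER_CUBIC))
E
```

```text
(no output)
```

View pics/top0b.png

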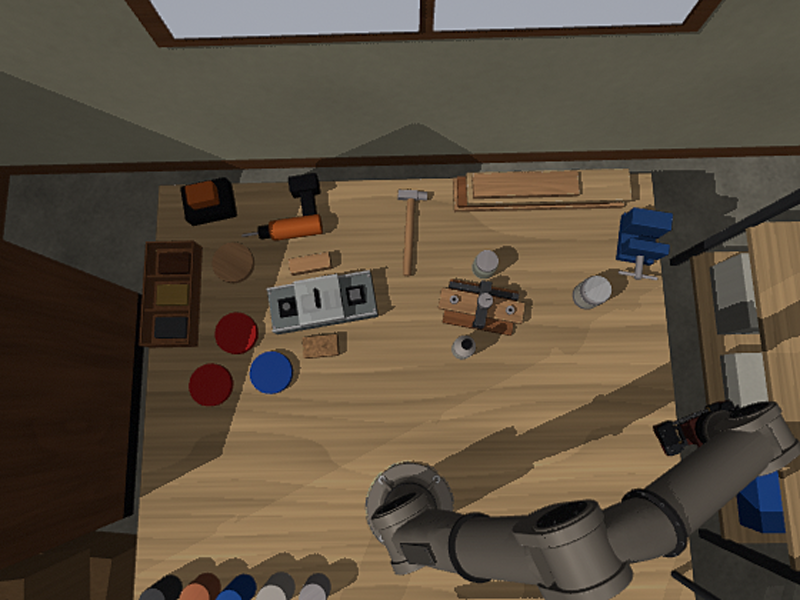

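View pics/side0b.png

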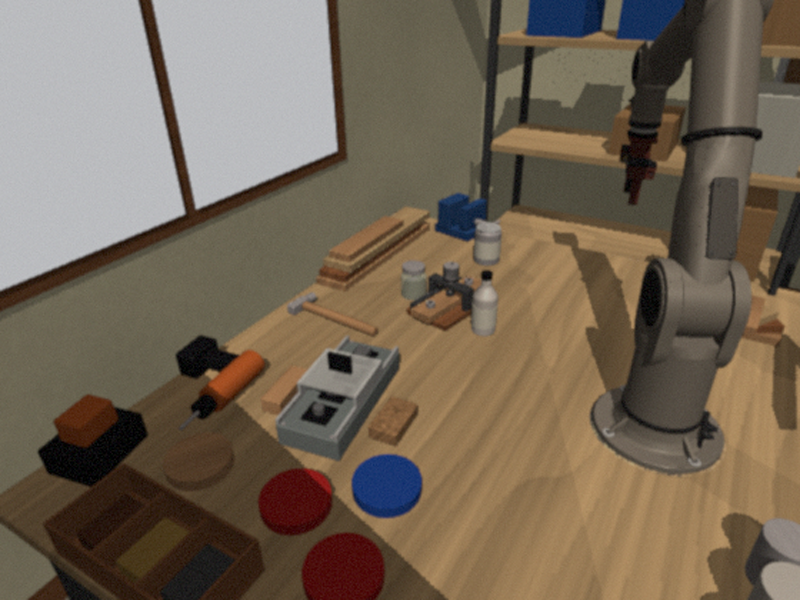

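The top view shows the control box at about (322,300), with the shutter midway along it. The jig with its screw is at (485,300), the glue bottle at (464,346) and the jar at (486,263). The side view shows a light domed or round key at the near (+y) end, (320,410). Next I'll take close crops.

```bash
python3 - <<'E'
import cv2,numpy as np
t=cv2.imread("pics/top0.png");s=cv2.imread("pics/side0.png")
a=cv2.resize(t[183:243,180:280],(800,480),interpolation=cv2.INTER_CUBIC)
b=cv2.resize(s[230:325,185:290],(663,600),interpolation=cv2.INTER_CUBIC)
c=cv2.resize(t[165:255,300:380],(533,600),interpolation=cv2.INTER_CUBIC)
cv2.imwrite("pics/c1.png",a);cv2.imwrite("pics/c2.png",b)
E
```

```text
(no output)
```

View pics/c1.png

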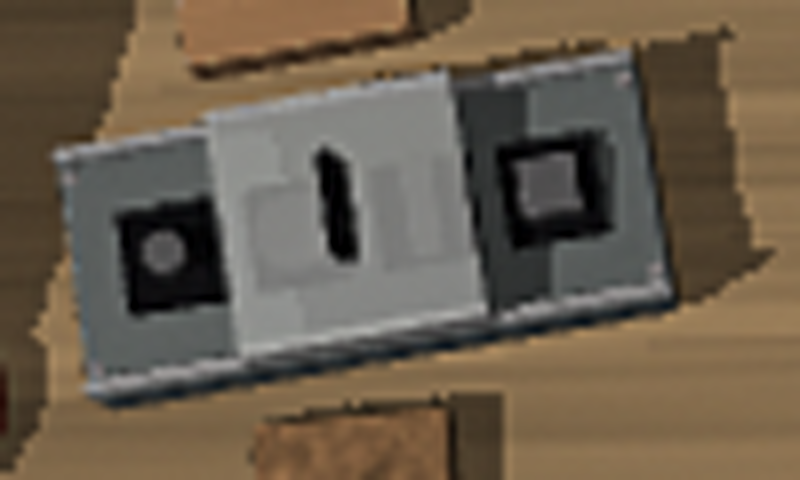

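View pics/c2.png

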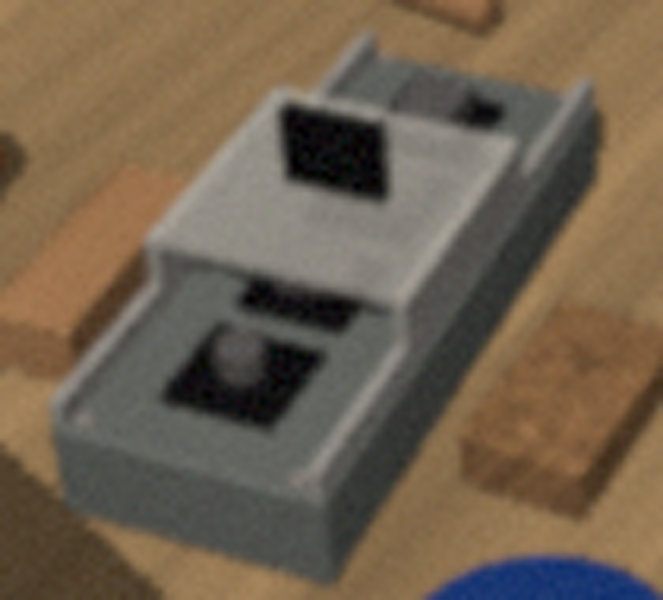

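The top crop shows the round key at (165,250) on the far +y end and the square key at (548,185) on the -y end. Under the clear shutter, the broad dome is at (290,235) beside the round key, and the narrow bar is at (420,215) beside the square key. The side crop confirms the round key at (240,350).

Things that could be confused:
- **Keys:** round versus dome, told apart by size. The visible one is about 22 mm and is not a mushroom.
- **Screw:** the knurled head at top px (340,210), versus the drill bushes either side of it.

Next I'll measure positions and check the jig in a crop.

```bash
cat > h.py <<'E'
import cv2,numpy as np
def bp(p,uv,z):
    R=cv2.Rodrigues(np.array(p["rvec"],float))[0];t=np.array(p["tvec"]).ravel()
    d=R.T@np.linalg.inv(p["K"])@np.array([uv[0],uv[1],1.]);c=-R.T@t
    return c+d*(z-c[2])/d[2]
def pr(p,X):
    return cv2.projectPoints(np.array(X,float).reshape(-1,1,3),np.array(p["rvec"],float),np.array(p["tvec"],float),np.array(p["K"],float),None)[0].reshape(-1,2)
E
python3 - <<'E'
from workcell import env
from h import *
T=env.capture("top");S=env.capture("side")
r=bp(T,(180+165/8-.5,183+250/8-.5),.072);q=bp(T,(180+548/8-.5,183+185/8-.5),.072)
print("round",r,"square",q,np.linalg.norm(r-q))
print("round side",bp(S,(185+240/6.314-.5,230+348/6.314-.5),.072))
tab=bp(T,(180+325/8-.5,183+152/8-.5),.126);tab2=bp(T,(180+348/8-.5,183+258/8-.5),.086);print("tab",tab,tab2)
yaw=np.arctan2(*(r-q)[[1,0]])-np.pi/2;print("yaw",yaw)
c=(r+q)/2;e=np.array([np.cos(yaw),np.sin(yaw),0]);f=np.array([-e[1],e[0],0])
def P(x,y,z):
    v=c+e*x+f*y;v[2]=z;return v
pts=[P(x,y,.062) for x in(-.06,.06) for y in(-.15,.15)]+[P(0,y,.072) for y in(-.0975,-.0325,.0325,.0975)]
a=cv2.resize(T["pixels"][183:243,180:280],(600,360),interpolation=2)[:,:,::-1].copy()
for u in pr(T,pts): cv2.circle(a,tuple(int(v) for v in (u-[180,183]+.5)*6),3,(0,0,255),-1)
j=cv2.resize(T["pixels"][180:240,300:375],(375,300),interpolation=2)[:,:,::-1].copy()
k=cv2.resize(S["pixels"][170:245,270:370],(400,300),interpolation=2)[:,:,::-1].copy()
cv2.imwrite("pics/d.png",np.vstack([np.pad(np.hstack([j,k]),((0,0),(0,0),(0,0))),np.pad(a[:290],((0,0),(0,175),(0,0)))]))
for n in "glue","jar","hammer","sanding_block","offcut","tin": print(n,[np.round(env.spot_in(X,n)[0]["location"],3) for X in(T,S) if env.spot_in(X,n)])
E
```

```text
round [0.55392756 0.3322588  0.072     ] square [0.58269535 0.14063153 0.072     ] 0.19377459692233054
round side [0.54943099 0.33651022 0.072     ]
tab [0.59095685 0.24337001 0.126     ] [0.54551093 0.23834511 0.086     ]
yaw 0.14901092379813363
glue [array([0.567, 0.239, 0.088]), array([ 0.42 , -0.139,  0.077])]
jar [array([ 0.654, -0.225,  0.086]), array([ 0.657, -0.201,  0.059])]
hammer [array([ 0.804, -0.015,  0.023]), array([ 0.795, -0.005,  0.022])]
sanding_block [array([0.438, 0.242, 0.029]), array([0.437, 0.259, 0.031])]
offcut [array([0.682, 0.272, 0.035]), array([0.68 , 0.296, 0.032])]
tin [array([ 0.57 , -0.51 ,  0.114])]
```

View pics/d.png

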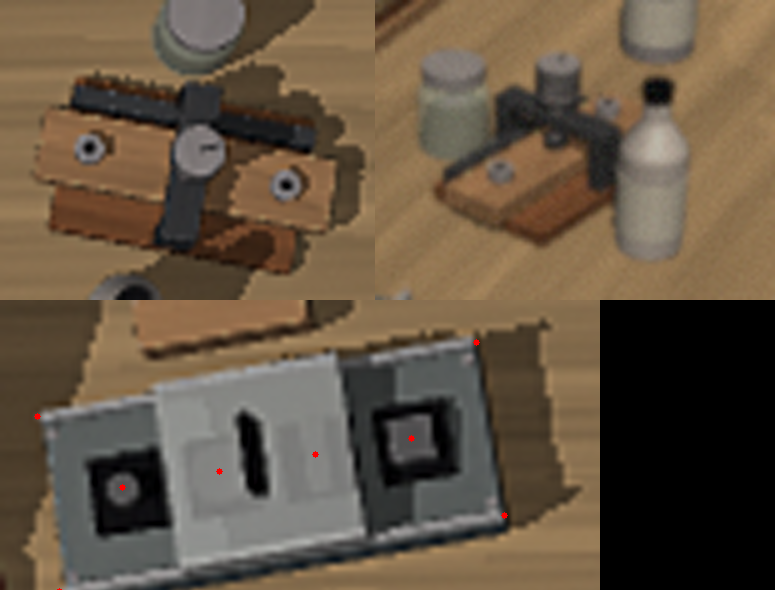

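The crop shows the screw head at (200,151) on the bridge, with drill bushes at (92,148) and (287,185). The model points fall on the keys in the panel view, so the pose is confirmed. Next I'll work out the move to the screw.

```bash
cat >> h.py <<'E'
from scipy.spatial.transform import Rotation as Ro
def rel(s,target):  # shift to target in tool units
    R=Ro.from_quat(s["ee_rot"]).as_matrix()
    return np.round(R.T@(np.array(target)-s["position"])/.025,2)
def rep(s):
    R=Ro.from_quat(s["ee_rot"]).as_matrix()
    print("t",round(s["clock"],2),"p",np.round(s["position"],4),"q7",np.round(s["joint_pos"],2),"F",np.round(s["contact_force"],2),"M",np.round(s["wrist_torque"],3),"w",round(s["gripper_width"],4),"\nR",np.round(R,3).tolist(),"tool y az",round(np.degrees(np.arctan2(R[1,1],R[0,1])),1))
def down(s,az): # turn in 8deg units making tool x down, y at azimuth az(deg)
    a=np.radians(az);x=np.array([0,0,-1.]);y=np.array([np.cos(a),np.sin(a),0]);R=np.c_[x,y,np.cross(x,y)]
    return np.round((Ro.from_quat(s["ee_rot"]).inv()*Ro.from_matrix(R)).as_rotvec(degrees=True)/8,2)
E
python3 - <<'E'
from workcell import env
from h import *
T=env.capture("top");S=env.capture("side");s=env.get_state()
a=bp(T,(339.5,209.7),.126);b=bp(S,(315.2,185.7),.126);print(a,b)
rep(s)
c=(a+b)/2
print(rel(s,[c[0],c[1],.24]),down(s,90),down(s,-90),down(s,120),down(s,150))
E
```

```text
[ 0.54860321 -0.21553549  0.126     ] [ 0.54593127 -0.20865537  0.126     ]
t 2.95 p [ 0.2167 -0.6393  0.2397] q7 [ 1.14  0.48  0.02  1.56 -0.01  1.11 -0.08] F [ 0.42 -0.37 -0.15] M [ 0.031  0.017 -0.008] w 0.0876 
R [[-0.0, 0.321, -0.947], [-0.0, -0.947, -0.321], [-1.0, 0.0, 0.0]] tool y az -71.3
[-1.000e-02 -1.194e+01 -1.801e+01] [-20.16   0.     0.  ] [ 2.34  0.   -0.  ] [21.09 -0.   -0.  ] [17.34 -0.   -0.  ]
```

jog_arm:
  plan:
    - [0,-3,-4.5,0.6,0,0,87]
    - [0,-6,-9,1.2,0,0,87]
    - [0,-9,-13.5,1.8,0,0,87]
    - [0,-12,-18.1,2.3,0,0,87]
    - [0,-12,-18.1,2.3,0,0,87]
    - [0,-12,-18.1,2.3,0,0,87]
    - [0,-12,-18.1,2.3,0,0,87]
    - [0,-12,-18.1,2.3,0,0,87]
    - [0,-12,-18.1,2.3,0,0,87]
    - [0,-12,-18.1,2.3,0,0,87]
    - [0,-12,-18.1,2.3,0,0,87]
    - [0,-12,-18.1,2.3,0,0,87]
    - [0,-12,-18.1,2.3,0,0,87]
    - [0,-12,-18.1,2.3,0,0,87]

```text
clock: 4.7
position: [0.5486, -0.2106, 0.2397]
ee_rot: [0.707, 0.002, -0.707, 0.002]
contact_force: [-0.3, 0.3, 0.0]
gripper_width: 0.0872
```

```bash
python3 - <<'E'
from workcell import env
from h import *
s=env.get_state();rep(s)
print(rel(s,[.547,-.212,.114]),down(s,-90))
T=env.capture("top");S=env.capture("side")
a=cv2.resize(T["pixels"][160:260,290:390],(400,400),interpolation=2);b=cv2.resize(S["pixels"][120:230,260:370],(400,400),interpolation=2)
cv2.imwrite("pics/e.png",np.hstack([a,b])[:,:,::-1])
E
```

```text
t 4.7 p [ 0.5486 -0.2106  0.2397] q7 [ 0.36  0.34 -0.12  1.76  0.05  1.04 -1.35] F [-0.27  0.32  0.01] M [ 0.047 -0.005 -0.022] w 0.0872 
R [[0.0, 0.004, -1.0], [-0.0, -1.0, -0.004], [-1.0, 0.0, -0.0]] tool y az -89.7
[5.03 0.06 0.07] [ 0.03 -0.   -0.  ]
```

View pics/e.png

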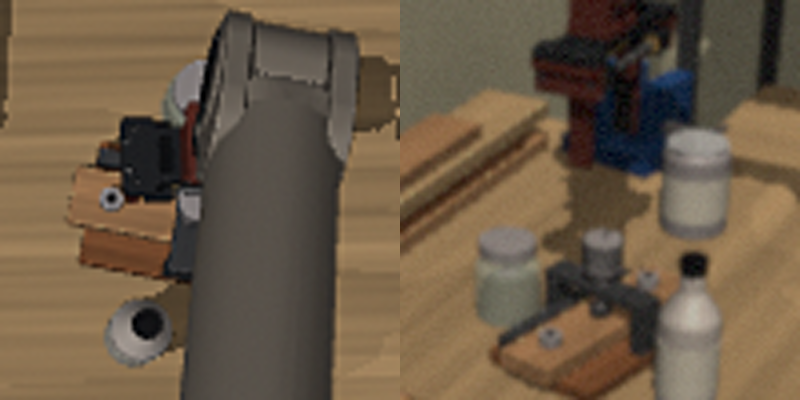

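The crop shows the gripper above the screw, with the head at (603,245) in the side view. Joint 7 needs more room for clockwise turning, so I'll turn back 90° before descending.

jog_arm:
  plan:
    - [0,0,0,-1.3,0,0,87]
    - [0,0,0,-2.6,0,0,87]
    - [0,0,0,-3.9,0,0,87]
    - [0,0,0,-5.2,0,0,87]
    - [0,0,0,-6.5,0,0,87]
    - [0,0,0,-7.8,0,0,87]
    - [1,0,0,-9.1,0,0,87]
    - [2,0,0,-10.4,0,0,87]
    - [3,0.06,0.07,-11.2,0,0,87]
    - [4,0.06,0.07,-11.2,0,0,87]
    - [5,0.06,0.07,-11.2,0,0,87]
    - [5,0.06,0.07,-11.2,0,0,87]
    - [5,0.06,0.07,-11.2,0,0,87]
    - [5,0.06,0.07,-11.2,0,0,87]

```text
clock: 6.55
position: [0.5478, -0.212, 0.116]
ee_rot: [0.501, 0.499, -0.5, 0.5]
contact_force: [0.1, -0.5, -0.2]
gripper_width: 0.0869
```

```bash
python3 - <<'E'
from workcell import env
from h import *
s=env.get_state();rep(s)
print(rel(s,[.547,-.212,.113]),down(s,0))
S=env.capture("side")
b=cv2.resize(S["pixels"][120:230,260:370],(600,600),interpolation=2)
cv2.imwrite("pics/f.png",b[:,:,::-1])
E
```

```text
t 6.55 p [ 0.5478 -0.212   0.116 ] q7 [ 0.56  0.51 -0.38  1.86  0.25  0.82  0.04] F [ 0.12 -0.52 -0.24] M [-0.098 -0.111 -0.063] w 0.0869 
R [[0.002, 1.0, -0.002], [-0.001, -0.002, -1.0], [-1.0, 0.002, 0.001]] tool y az -0.1
[ 0.12 -0.03  0.  ] [-0.01  0.01 -0.01]
```

View pics/f.png

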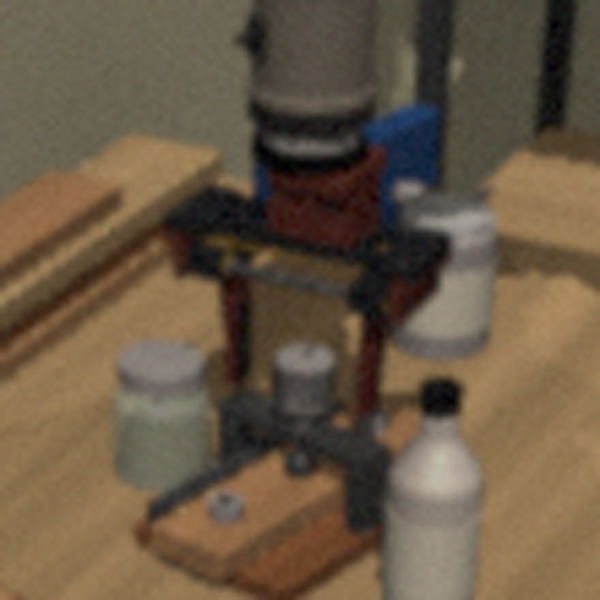

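The fingers, at (235,340) and (370,360), straddle the head at (305,380). Closing now.

jog_arm:
  plan:
    - [0.12,0,0,0,0,0,60]
    - [0.12,0,0,0,0,0,30]
    - [0.12,0,0,0,0,0,10]
    - [0.12,0,0,0,0,0,10]
    - [0.12,0,0,0,0,0,10]
    - [0.12,0,0,0,0,0,10]

```text
clock: 7.35
position: [0.5485, -0.212, 0.1129]
ee_rot: [0.501, 0.499, -0.5, 0.501]
contact_force: [4.2, -1.1, -2.3]
gripper_width: 0.0397
```

```bash
python3 - <<'E'
from workcell import env
from h import *
s=env.get_state();rep(s)
E
```

```text
t 7.35 p [ 0.5485 -0.212   0.1129] q7 [ 0.56  0.51 -0.38  1.86  0.25  0.82  0.04] F [ 4.16 -1.07 -2.29] M [-0.098 -0.558  0.01 ] w 0.0397 
R [[0.003, 1.0, -0.002], [-0.001, -0.002, -1.0], [-1.0, 0.003, 0.001]] tool y az -0.1
```

jog_arm:
  plan:
    - [0,0.02,0,1,0,0,10]
    - [0,0.03,0,2,0,0,10]
    - [0,0.03,0,3,0,0,10]
    - [0,0.03,0,4,0,0,10]
    - [0,0.03,0,5,0,0,10]
    - [0,0.03,0,5,0,0,10]
    - [0,0.03,0,5,0,0,10]

```text
clock: 8.22
position: [0.5505, -0.2127, 0.113]
ee_rot: [0.643, 0.297, -0.64, 0.3]
contact_force: [5.7, -3.1, -4.2]
gripper_width: 0.0397
```

```bash
python3 - <<'E'
from workcell import env
from h import *
for i in range(3): s=env.get_state();print(s["wrist_torque"]);env.capture("side")
rep(s)
E
```

```text
[-0.37411206 -0.89718602 -0.02366095]
[-0.36187378 -0.89633826 -0.02967181]
[-0.47457664 -0.86610942 -0.02554384]
t 8.32 p [ 0.5505 -0.2126  0.113 ] q7 [ 0.43  0.49 -0.22  1.86  0.14  0.79 -0.56] F [ 5.62 -2.88 -5.07] M [-0.475 -0.866 -0.026] w 0.0394 
R [[0.006, 0.765, -0.644], [-0.002, -0.644, -0.765], [-1.0, 0.005, -0.002]] tool y az -40.1
```

jog_arm:
  plan:
    - [0,0,0,0.7,0,0,10]
    - [0,0,0,1.3,0,0,10]
    - [0,0,0,1.5,0,0,10]
    - [0,0,0,1.5,0,0,10]

```text
clock: 8.88
position: [0.5509, -0.2131, 0.113]
ee_rot: [0.671, 0.228, -0.667, 0.231]
contact_force: [3.6, -2.6, -4.9]
gripper_width: 0.0398
```

```bash
cat > m.py <<'E'
from workcell import env
from h import *
s=env.get_state();rep(s)
E
python3 m.py
```

```text
t 8.88 p [ 0.5509 -0.2131  0.113 ] q7 [ 0.39  0.49 -0.16  1.87  0.11  0.79 -0.74] F [ 3.62 -2.63 -4.92] M [-0.261 -0.563 -0.093] w 0.0398 
R [[0.007, 0.614, -0.789], [-0.002, -0.789, -0.614], [-1.0, 0.006, -0.004]] tool y az -52.1
```

jog_arm:
  plan:
    - [0,0,0,0.7,0,0,10]
    - [0,0,0,1,0,0,10]
    - [0,0,0,1,0,0,10]
    - [0,0,0,1,0,0,10]

```text
clock: 9.38
position: [0.5512, -0.2135, 0.113]
ee_rot: [0.685, 0.181, -0.681, 0.184]
contact_force: [4.1, -2.4, -3.4]
gripper_width: 0.0395
```

```bash
echo 'print("tau7",s["joint_torque"])' >> m.py; python3 m.py; python3 - <<'E'
from workcell import env
from h import *
S=env.capture("side")
cv2.imwrite("pics/g.png",cv2.resize(S["pixels"][170:220,290:340],(500,500),interpolation=2)[:,:,::-1])
E
```

```text
t 9.38 p [ 0.5512 -0.2135  0.113 ] q7 [ 0.36  0.49 -0.13  1.87  0.09  0.78 -0.86] F [ 4.13 -2.36 -3.38] M [-0.241 -0.485  0.026] w 0.0395 
R [[0.007, 0.499, -0.867], [-0.003, -0.867, -0.499], [-1.0, 0.006, -0.005]] tool y az -60.1
tau7 [-8.15442894e-01 -5.51850128e+01 -1.39678024e+00 -2.02578485e+01
 -2.53316257e-01  9.31899212e-01  4.30763047e-02]
```

View pics/g.png

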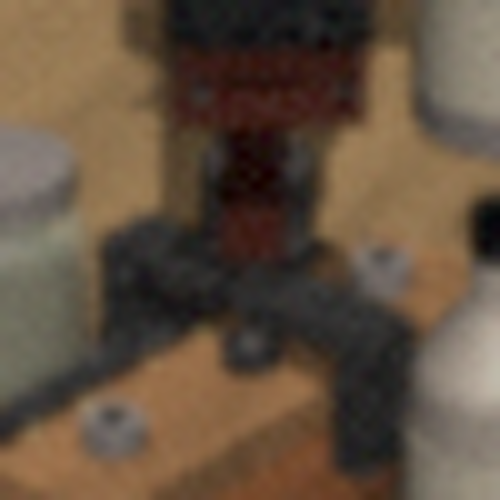

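The head is gripped between the fingers at (255,210), and there is no seating torque yet. Continuing.

jog_arm:
  plan:
    - [0,0,0,0.7,0,0,10]
    - [0,0,0,1.2,0,0,10]
    - [0,0,0,1.2,0,0,10]
    - [0,0,0,1.2,0,0,10]

```text
clock: 9.93
position: [0.5514, -0.214, 0.113]
ee_rot: [0.698, 0.124, -0.693, 0.127]
contact_force: [4.7, -2.9, -3.7]
gripper_width: 0.04
```

```bash
python3 m.py
```

```text
t 9.93 p [ 0.5514 -0.214   0.113 ] q7 [ 0.33  0.49 -0.09  1.87  0.06  0.78 -1.  ] F [ 4.72 -2.95 -3.7 ] M [-0.326 -0.527  0.16 ] w 0.04 
R [[0.008, 0.349, -0.937], [-0.003, -0.937, -0.349], [-1.0, 0.006, -0.006]] tool y az -69.6
tau7 [ -0.91095719 -55.09103537  -0.89615861 -20.25451005  -0.46811004
   0.9390511   -0.17600393]
```

```bash
python3 - <<'E'
from workcell import env
import numpy as np
M=[]
for i in range(5): env.capture("side"); s=env.get_state(); M.append([s["wrist_torque"][2],s["joint_torque"][6]])
print(np.round(M,3))
E
```

```text
[[ 0.209 -0.178]
 [ 0.165 -0.178]
 [ 0.144 -0.179]
 [ 0.24  -0.18 ]
 [ 0.132 -0.18 ]]
```

jog_arm:
  plan:
    - [0,0,0,0.4,0,0,10]
    - [0,0,0,0.5,0,0,10]
    - [0,0,0,0.5,0,0,10]
    - [0,0,0,0.5,0,0,10]

```text
clock: 10.68
position: [0.5505, -0.2145, 0.113]
ee_rot: [0.702, 0.1, -0.698, 0.103]
contact_force: [-3.8, -4.2, 3.9]
gripper_width: 0.0399
```

```bash
python3 m.py;python3 - <<'E'
from workcell import env
import numpy as np
M=[]
for i in range(4): env.capture("side"); s=env.get_state(); M.append([s["wrist_torque"][2],s["joint_torque"][6]])
print(np.round(M,3))
E
```

```text
t 10.68 p [ 0.5505 -0.2145  0.113 ] q7 [ 0.32  0.49 -0.07  1.87  0.05  0.78 -1.06] F [-3.84 -4.15  3.89] M [-0.883  1.034  0.924] w 0.0399 
R [[0.006, 0.283, -0.959], [-0.004, -0.959, -0.283], [-1.0, 0.005, -0.005]] tool y az -73.5
tau7 [ -2.04185195 -51.63908958  -1.92633145 -22.21533     -1.77175697
  -1.18122775  -0.89407263]
[[ 0.884 -0.914]
 [ 0.9   -0.918]
 [ 0.868 -0.919]
 [ 0.92  -0.919]]
```

```bash
python3 - <<'E'
from workcell import env
from h import *
S=env.capture("side");T=env.capture("top")
a=cv2.resize(T["pixels"][160:260,300:400],(400,400),interpolation=2);b=cv2.resize(S["pixels"][120:230,260:370],(400,400),interpolation=2)
cv2.imwrite("pics/i.png",np.hstack([a,b])[:,:,::-1])
for n in "glue","jar","hammer","tin": print(n,[(n_,np.round(d["location"],3),round(d["confidence"],2)) for n_,X in(("T",T),("S",S)) for d in env.spot_in(X,n)[:1]])
E
```

```text
glue [('T', array([ 0.423, -0.153,  0.111]), 0.66)]
jar [('T', array([ 0.659, -0.208,  0.078]), 0.67), ('S', array([ 0.658, -0.202,  0.059]), 0.73)]
hammer [('T', array([ 0.804, -0.014,  0.023]), 0.77), ('S', array([ 0.794, -0.007,  0.022]), 0.88)]
tin [('T', array([ 0.572, -0.512,  0.11 ]), 0.73), ('S', array([ 0.565, -0.491,  0.069]), 0.59)]
```

View pics/i.png

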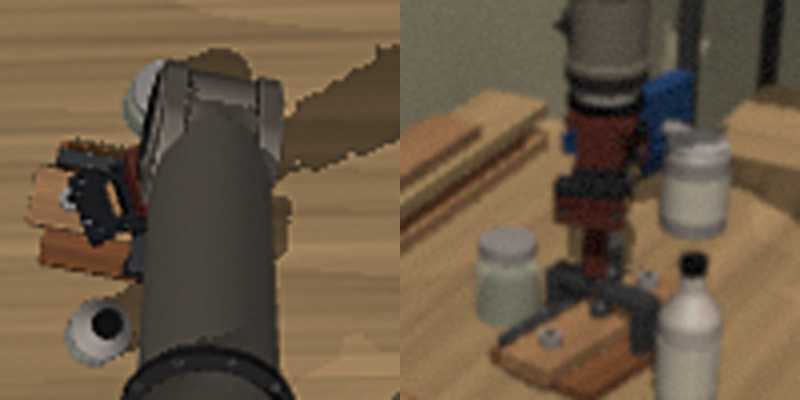

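jog_arm:
  plan:
    - [0,0,0,-0.15,0,0,10]
    - [0,0,0,-0.25,0,0,10]
    - [0,0,0,-0.25,0,0,10]

```text
clock: 11.75
position: [0.5504, -0.2145, 0.113]
ee_rot: [0.7, 0.112, -0.696, 0.115]
contact_force: [-1.6, -3.1, 2.0]
gripper_width: 0.0396
```

```bash
python3 m.py
```

```text
t 11.75 p [ 0.5504 -0.2145  0.113 ] q7 [ 0.33  0.49 -0.08  1.87  0.06  0.78 -1.03] F [-1.65 -3.06  1.97] M [-0.488  0.604  0.05 ] w 0.0396 
R [[0.006, 0.316, -0.949], [-0.003, -0.949, -0.316], [-1.0, 0.005, -0.005]] tool y az -71.6
tau7 [-1.53399881e+00 -5.23083687e+01 -1.50744192e+00 -2.17512596e+01
 -6.85221087e-01 -6.55642413e-01  2.31923210e-02]
```

jog_arm:
  plan:
    - [0,0,0,0,0,0,60]
    - [0,0,0,0,0,0,87]
    - [0,0,0,0,0,0,87]
    - [0,0,0,0,0,0,87]
    - [-2,0,0,0,0,0,87]
    - [-4,0,0,0,0,0,87]
    - [-4,0,-4,0,0,0,87]
    - [-4,0,-6,0,0,0,87]
    - [-4,0,-6,0,0,0,87]
    - [-4,0,-6,0,0,0,87]

```text
clock: 13.0
position: [0.6934, -0.1648, 0.2129]
ee_rot: [0.7, 0.113, -0.696, 0.115]
contact_force: [-1.4, 0.8, -0.2]
gripper_width: 0.0871
```

```bash
python3 m.py; python3 - <<'E'
from workcell import env
from h import *
S=env.capture("side");T=env.capture("top")
s0=cv2.imread("pics/side0.png")[:,:,::-1];t0=cv2.imread("pics/top0.png")[:,:,::-1]
f=lambda i,y,x,n:cv2.resize(i[y:y+n,x:x+n],(300,300),interpolation=2)
cv2.imwrite("pics/k.png",np.vstack([np.hstack([f(s0,178,302,28),f(S["pixels"],178,302,28)]),np.hstack([f(t0,196,326,28),f(T["pixels"],196,326,28)])])[:,:,::-1])
E
```

```text
t 13.0 p [ 0.6934 -0.1648  0.2129] q7 [ 0.2   0.56 -0.09  1.48  0.06  1.1  -1.14] F [-1.37  0.77 -0.2 ] M [0.02  0.068 0.024] w 0.0871 
R [[0.006, 0.319, -0.948], [-0.002, -0.948, -0.319], [-1.0, 0.004, -0.005]] tool y az -71.4
tau7 [ -1.03609934 -62.43949413  -0.53058274 -28.43432128  -0.07855312
  -0.17577133  -0.09495759]
```

View pics/k.png

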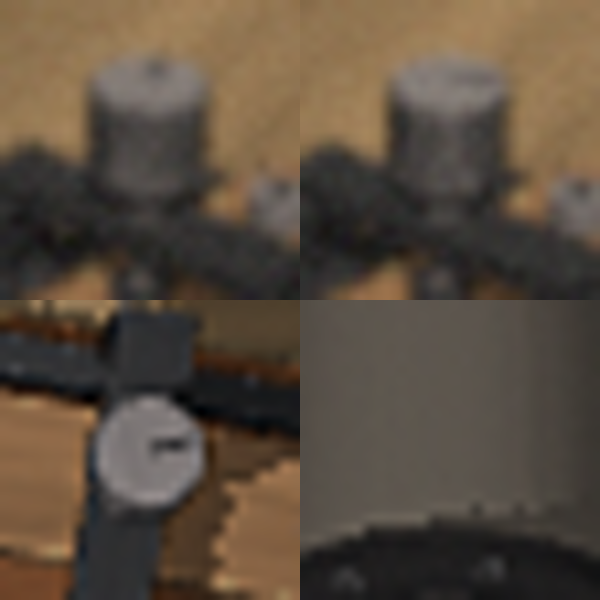

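```bash
python3 - <<'E'
from workcell import env
from h import *
S=env.capture("side");T=env.capture("top")
# refine via dark-pixel of head-top in side image: predict mark tip offset px for az
c=np.array([.549,-.213,.126])
c0=pr(S,[c])[0];print("c",c0)
for az in range(-180,-60,15):
    a=np.radians(az);print(az,np.round((pr(S,[c+.014*np.array([np.cos(a),np.sin(a),0])])[0]-c0)*300/28,1))
g=S["pixels"].mean(2);print(g[182:191,309:324].astype(int))
s0=cv2.imread("pics/side0.png").mean(2);print(s0[182:191,309:324].astype(int))
E
```

```text
c [314.96706068 185.04125616]
-180 [37.6  9. ]
-165 [41.   4.4]
-150 [41.6 -0.4]
-135 [39.4 -5.2]
-120 [34.5 -9.6]
-105 [ 27.3 -13.4]
-90 [ 18.3 -16.2]
-75 [  8. -18.]
[[120 120 120 123 124 126 131 127 126 124 124 121 121 116 114]
 [118 121 122 126 125 128 127 129 124 129 125 118 112 116 111]
 [118 123 125 125 129 124 122 121 120 120 116 116 110 116 117]
 [120 108 121 126 126 125 125 117 108 107 107 110 108 117 118]
 [115  94 111 123 125 127 126 124 121 121 117 106 101 117 120]
 [114  76  82 104 115 122 121 124 123 121 111  90  90 115 119]
 [109  62  54  79  89  99 105 105 101  88  71  68  85 113 118]
 [115  58  43  63  69  74  85  90  74  67  54  59  93 119 118]
 [113  60  44  60  67  68  75  78  67  65  55  62  87 116 117]]
[[116 121 122 120 120 127 127 123 116 125 120 114 116 112 115]
 [117 120 120 118 126 126 120 110 112 120 120 116 113 115 111]
 [118 117 122 123 123 124 113  96 108 125 127 119 112 110 116]
 [113 106 121 124 124 122 116 112 116 125 126 119 110 111 117]
 [113  93 106 122 122 123 124 119 125 124 123 110 102 116 117]
 [110  78  79 103 111 112 113 119 118 114 107  93  93 109 123]
 [109  67  57  74  83  85  95 102  98  88  81  67  87 111 117]
 [110  66  51  59  63  72  73  76  73  66  66  60  88 114 117]
 [109  64  44  61  63  67  71  68  69  63  59  59  85 114 115]]
```

jog_arm:
  plan:
    - [0,0,3,0,0,0,87]
    - [0,0,6,0,0,0,87]
    - [0.5,0,6,0,0,0,87]
    - [2,0,6,0,0,0,87]
    - [3.5,0,6,0,0,0,87]
    - [3.5,0,6,0,0,0,87]
    - [3.5,0,6,0,0,0,87]

```text
clock: 14.08
position: [0.5493, -0.2162, 0.1272]
ee_rot: [0.7, 0.11, -0.696, 0.114]
contact_force: [0.0, 0.0, 1.1]
gripper_width: 0.0871
```

```bash
python3 m.py;  python3 -c "
from workcell import env
from h import *
s=env.get_state();print(rel(s,[.551,-.215,.113]),down(s,-71.5))"
```

```text
t 14.07 p [ 0.5493 -0.2162  0.1272] q7 [ 0.33  0.47 -0.09  1.86  0.06  0.81 -1.03] F [0.02 0.02 1.06] M [0.014 0.008 0.001] w 0.0871 
R [[0.007, 0.314, -0.949], [-0.005, -0.949, -0.314], [-1.0, 0.007, -0.005]] tool y az -71.7
tau7 [ 1.05934034e-01 -5.12673783e+01  1.23903975e-01 -2.13332015e+01
 -1.50143250e-02 -3.62704892e-02  7.12928231e-04]
[ 0.57 -0.03 -0.08] [-0.03 -0.04 -0.05]
```

jog_arm:
  plan:
    - [0.57,-0.03,-0.08,0,0,0,60]
    - [0.57,-0.03,-0.08,0,0,0,30]
    - [0.57,-0.03,-0.08,0,0,0,10]
    - [0.57,-0.03,-0.08,0,0,0,10]
    - [0.57,-0.03,-0.08,0,0,0,10]
    - [0.57,-0.03,-0.08,0,0,0,10]

```text
clock: 14.82
position: [0.551, -0.2144, 0.1131]
ee_rot: [0.7, 0.111, -0.696, 0.114]
contact_force: [-1.8, 2.3, 1.9]
gripper_width: 0.0397
```

```bash
python3 m.py
```

```text
t 14.82 p [ 0.551  -0.2144  0.1131] q7 [ 0.33  0.49 -0.09  1.87  0.06  0.78 -1.04] F [-1.84  2.26  1.95] M [ 0.612  0.345 -0.075] w 0.0397 
R [[0.007, 0.314, -0.949], [-0.004, -0.949, -0.314], [-1.0, 0.006, -0.005]] tool y az -71.7
tau7 [  0.79338022 -52.16694832   1.01731751 -22.00073719   0.49700623
  -0.67511642   0.05926614]
```

jog_arm:
  plan:
    - [0,0,0,0.2,0,0,10]
    - [0,0,0,0.2,0,0,10]

```text
clock: 15.08
position: [0.551, -0.2144, 0.1131]
ee_rot: [0.702, 0.101, -0.698, 0.105]
contact_force: [-0.2, 0.2, 0.4]
gripper_width: 0.04
```

```bash
python3 m.py
```

```text
t 15.07 p [ 0.551  -0.2144  0.1131] q7 [ 0.33  0.49 -0.08  1.87  0.06  0.78 -1.06] F [-0.23  0.2   0.43] M [0.243 0.105 0.427] w 0.04 
R [[0.007, 0.288, -0.958], [-0.004, -0.958, -0.288], [-1.0, 0.006, -0.005]] tool y az -73.3
tau7 [  0.45665818 -52.91866422   0.69293981 -21.79591835  -0.14611593
  -0.35583554  -0.4743533 ]
```

jog_arm:
  plan:
    - [0,0,0,0.2,0,0,10]
    - [0,0,0,0.2,0,0,10]

```text
clock: 15.32
position: [0.5515, -0.2143, 0.1132]
ee_rot: [0.703, 0.091, -0.699, 0.095]
contact_force: [0.4, -0.2, -2.3]
gripper_width: 0.0401
```

```bash
python3 m.py | egrep -v "^ "
```

```text
t 15.32 p [ 0.5515 -0.2143  0.1132] q7 [ 0.32  0.49 -0.07  1.87  0.05  0.78 -1.09] F [ 0.45 -0.21 -2.29] M [ 0.291 -0.29   0.491] w 0.0401 
R [[0.007, 0.261, -0.965], [-0.005, -0.965, -0.261], [-1.0, 0.006, -0.006]] tool y az -74.9
tau7 [ 8.67783520e-01 -5.36614859e+01  1.21158332e+00 -2.10683227e+01
```

jog_arm:
  plan:
    - [0,0,0,0,0,0,10]
    - [0,0,0,0,0,0,10]
    - [0,0,0,0,0,0,10]

```text
clock: 15.7
position: [0.5515, -0.2143, 0.1131]
ee_rot: [0.703, 0.091, -0.699, 0.095]
contact_force: [-0.0, 0.5, -0.1]
gripper_width: 0.0399
```

```bash
python3 m.py
```

```text
t 15.7 p [ 0.5515 -0.2143  0.1131] q7 [ 0.32  0.49 -0.07  1.87  0.05  0.78 -1.09] F [-0.03  0.47 -0.07] M [ 0.27  -0.108  0.463] w 0.0399 
R [[0.007, 0.261, -0.965], [-0.004, -0.965, -0.261], [-1.0, 0.006, -0.006]] tool y az -74.9
tau7 [ 7.87131898e-01 -5.33919239e+01  1.10010087e+00 -2.14112878e+01
 -1.00407468e-01  4.50641150e-02 -4.86605242e-01]
```

jog_arm:
  plan:
    - [0,0,0,0,0,0,60]
    - [0,0,0,0,0,0,87]
    - [0,0,0,0,0,0,87]
    - [0,0,0,0,0,0,87]
    - [-2,0,0,0,0,0,87]
    - [-4,0,0,0,0,0,60]
    - [-4.3,-2,-0.7,-1.3,0,0,30]
    - [-4.3,-4,-1.5,-2.6,0,0,0]
    - [-4.3,-6,-2.2,-3.9,0,0,0]
    - [-4.3,-8,-3,-5.2,0,0,0]
    - [-4.3,-10,-3.7,-6.5,0,0,0]
    - [-4.3,-12,-4.5,-7.8,0,0,0]
    - [-4.3,-13.4,-5,-9.1,0,0,0]
    - [-4.3,-13.4,-5,-10.4,0,0,0]
    - [-4.3,-13.4,-5,-10.4,0,0,0]
    - [-4.3,-13.4,-5,-10.4,0,0,0]
    - [-4.3,-13.4,-5,-10.4,0,0,0]
    - [-4.3,-13.4,-5,-10.4,0,0,0]

```text
clock: 17.95
position: [0.5841, 0.1418, 0.2194]
ee_rot: [0.463, 0.531, -0.462, 0.538]
contact_force: [1.2, -0.3, 0.8]
gripper_width: 0.0006
```

```bash
python3 m.py; python3 - <<'E'
from workcell import env
from h import *
s=env.get_state();print(rel(s,[.584,.141,.1]),down(s,8.5))
T=env.capture("top");S=env.capture("side")
t0=cv2.imread("pics/top0.png")[:,:,::-1]
f=lambda i,y,x,n:cv2.resize(i[y:y+n,x:x+n],(300,300),interpolation=2)
cv2.imwrite("pics/l.png",np.vstack([np.hstack([f(t0,200,330,20),f(T["pixels"],200,330,20)]),np.hstack([f(S["pixels"],200,190,110),f(T["pixels"],170,180,90)])])[:,:,::-1])
E
```

```text
t 17.95 p [0.5841 0.1418 0.2194] q7 [ 0.02  0.41 -0.48  1.74  0.23  1.04 -0.39] F [ 1.18 -0.31  0.79] M [-0.009 -0.08   0.019] w 0.0006 
R [[0.008, 0.99, 0.143], [-0.005, 0.143, -0.99], [-1.0, 0.007, 0.006]] tool y az 8.2
tau7 [ 4.47368051e-02 -5.07554233e+01 -4.55025226e+00 -2.57024503e+01
 -2.45013245e-02 -2.83505686e-02 -1.75277854e-02]
[ 4.78 -0.04  0.  ] [-0.03  0.04 -0.05]
```

View pics/l.png

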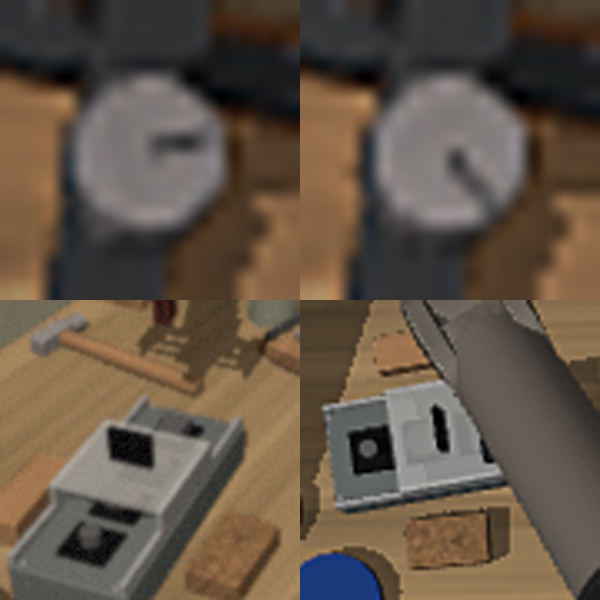

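The mark on the head has turned clockwise by about 64° ((205,140) before, (490,208) now). That agrees with seating near 2.4 rad and a little spring-back. The gripper is above the square key, so I'll press it.

jog_arm:
  plan:
    - [2,0,0,0,0,0,0]
    - [4,0,0,0,0,0,0]
    - [5,0,0,0,0,0,0]
    - [5.3,0,0,0,0,0,0]
    - [5.55,0,0,0,0,0,0]
    - [5.55,0,0,0,0,0,0]
    - [5.55,0,0,0,0,0,0]

```text
clock: 18.92
position: [0.5852, 0.1415, 0.0824]
ee_rot: [0.463, 0.531, -0.462, 0.538]
contact_force: [-5.0, -1.0, 6.4]
gripper_width: 0.0002
```

```bash
python3 m.py
```

```text
t 18.93 p [0.5852 0.1415 0.0824] q7 [-0.03  0.58 -0.42  1.84  0.33  0.79 -0.48] F [-4.95 -1.04  6.44] M [-0.344  1.018 -0.021] w 0.0002 
R [[0.008, 0.99, 0.143], [-0.005, 0.143, -0.99], [-1.0, 0.008, 0.006]] tool y az 8.2
tau7 [-1.27443122e-01 -5.28882158e+01 -4.75901082e+00 -2.16005033e+01
  3.68945757e-01 -1.51923526e+00 -5.85708884e-03]
```

jog_arm:
  plan:
    - [-1.5,0,0,0,0,0,0]
    - [-3.5,0,0,0,0,0,0]
    - [-3.6,0,-2,0,0,0,0]
    - [-3.6,0,-4,0,0,0,0]
    - [-3.6,-0.06,-6,0,0,0,0]
    - [-3.6,-0.06,-7.75,0,0,0,0]
    - [-3.6,-0.06,-7.75,0,0,0,0]
    - [-3.6,-0.06,-7.75,0,0,0,0]

```text
clock: 19.92
position: [0.5559, 0.3329, 0.172]
ee_rot: [0.464, 0.531, -0.462, 0.538]
contact_force: [0.1, 0.2, -0.1]
gripper_width: 0.0007
```

```bash
python3 m.py; python3 - <<'E'
from workcell import env
from h import *
s=env.get_state();print(rel(s,[.556,.333,.081]),down(s,8.5))
S=env.capture("side");T=env.capture("top")
for q in("key_round_top","shutter_tab"): print(q,[np.round(d["location"],3) for X in(S,T) for d in env.spot_in(X,q)[:1]])
f=lambda i,y,x,n:cv2.resize(i[y:y+n,x:x+n],(400,400),interpolation=2)
cv2.imwrite("pics/m.png",np.hstack([f(S["pixels"],200,180,120),f(T["pixels"],160,170,110)])[:,:,::-1])
E
```

```text
t 19.93 p [0.5559 0.3329 0.172 ] q7 [-0.29  0.54 -0.48  1.67  0.3   1.   -0.74] F [ 0.12  0.18 -0.07] M [-0.088 -0.057  0.031] w 0.0007 
R [[0.01, 0.99, 0.143], [-0.005, 0.143, -0.99], [-1.0, 0.009, 0.006]] tool y az 8.2
tau7 [-1.93322919e+00 -5.75194108e+01 -7.20713630e+00 -2.49361610e+01
 -1.24895470e-01 -1.12187171e-01 -1.21996950e-02]
[ 3.64 -0.03 -0.03] [-0.04  0.05 -0.07]
key_round_top [array([ 0.545, -0.19 ,  0.04 ])]
shutter_tab [array([0.554, 0.248, 0.09 ]), array([0.59 , 0.219, 0.087])]
```

jog_arm:
  plan:
    - [2,0,0,0,0,0,0]
    - [3,0,0,0,0,0,0]
    - [3.4,0,0,0,0,0,0]
    - [3.65,0,0,0,0,0,0]
    - [3.65,0,0,0,0,0,0]
    - [3.65,0,0,0,0,0,0]

```text
clock: 20.98
position: [0.5563, 0.331, 0.0823]
ee_rot: [0.463, 0.53, -0.463, 0.538]
contact_force: [-6.9, -6.0, 12.3]
gripper_width: 0.0002
```

```bash
python3 m.py
```

```text
t 20.98 p [0.5563 0.331  0.0823] q7 [-0.32  0.64 -0.44  1.72  0.36  0.85 -0.79] F [-6.87 -6.01 12.32] M [-1.395  1.383 -0.01 ] w 0.0002 
R [[0.009, 0.99, 0.141], [-0.007, 0.141, -0.99], [-1.0, 0.008, 0.008]] tool y az 8.1
tau7 [-1.09698080e+00 -5.44856107e+01 -6.18186101e+00 -2.30316406e+01
  3.99404559e-01 -2.87401021e+00 -2.42795114e-02]
```

jog_arm:
  plan:
    - [-1.5,0,0,0,0,0,0]
    - [-3.5,0,0,0,0,0,0]
    - [-3.6,0,2,0,0,0,0]
    - [-3.6,0,4,0,0,0,0]
    - [-3.6,0,5.6,0,0,0,0]
    - [-3.6,0,5.6,0,0,0,0]
    - [-3.6,0,5.6,0,0,0,0]
    - [-2.5,0,5.6,0,0,0,0]
    - [-1.45,0,5.6,0,0,0,0]
    - [-1.45,0,5.6,0,0,0,0]

```text
clock: 22.22
position: [0.5741, 0.1941, 0.1183]
ee_rot: [0.462, 0.532, -0.463, 0.538]
contact_force: [0.7, -0.4, 0.7]
gripper_width: 0.0003
```

```bash
python3 m.py; python3 -c "
from workcell import env
from h import *
s=env.get_state();c=np.array([.570,.237]);f=np.array([-.148,.989]);p=c+.046*f;print(rel(s,[*p,.118]),down(s,8.5))"
```

```text
t 22.23 p [0.5741 0.1941 0.1183] q7 [-0.09  0.54 -0.45  1.81  0.31  0.86 -0.55] F [ 0.72 -0.4   0.73] M [-0.05  -0.086 -0.01 ] w 0.0003 
R [[0.005, 0.99, 0.144], [-0.007, 0.144, -0.99], [-1.0, 0.004, 0.008]] tool y az 8.3
tau7 [ 1.35712649e-03 -5.37640715e+01 -5.21927789e+00 -2.16697901e+01
  1.03601280e-01 -2.91948924e-01 -1.01660667e-01]
[-0.02  0.07 -3.56] [-0.03  0.06 -0.03]
```

jog_arm:
  plan:
    - [0,0,-0.5,0,0,0,0]
    - [0,0,-1,0,0,0,0]
    - [0,0,-1.4,0,0,0,0]
    - [0,0,-1.8,0,0,0,0]
    - [0,0,-2.2,0,0,0,0]
    - [0,0.05,-2.6,0,0,0,0]
    - [0,0.05,-3,0,0,0,0]
    - [0,0.07,-3.3,0,0,0,0]
    - [0,0.07,-3.55,0,0,0,0]
    - [0,0.07,-3.55,0,0,0,0]

```text
clock: 23.48
position: [0.5631, 0.2833, 0.1177]
ee_rot: [0.462, 0.532, -0.463, 0.538]
contact_force: [1.5, 0.2, -0.5]
gripper_width: 0.0001
```

```bash
python3 m.py
```

```text
t 23.48 p [0.5631 0.2833 0.1177] q7 [-0.24  0.58 -0.46  1.75  0.33  0.89 -0.69] F [ 1.54  0.23 -0.47] M [-0.027 -0.095  0.018] w 0.0001 
R [[0.006, 0.989, 0.145], [-0.006, 0.145, -0.989], [-1.0, 0.005, 0.007]] tool y az 8.3
tau7 [-2.45563695e-01 -5.74448705e+01 -5.99852756e+00 -2.25060385e+01
 -8.81002896e-03  3.16637324e-02 -5.17369900e-02]
```

jog_arm:
  plan:
    - [0,0,0.5,0,0,0,0]
    - [-1,0,1,0,0,0,0]
    - [-2,0,2,0,0,0,0]
    - [-2,0,3.1,0,0,0,0]
    - [-2,0,3.1,0,0,0,0]
    - [-2,0,3.1,0,0,0,0]

```text
clock: 24.22
position: [0.5738, 0.2073, 0.1681]
ee_rot: [0.462, 0.532, -0.463, 0.538]
contact_force: [-0.9, 1.5, -0.1]
gripper_width: 0.0004
```

```bash
python3 m.py; python3 - <<'E'
from workcell import env
from h import *
s=env.get_state();c=np.array([.570,.237]);f=np.array([-.148,.989]);p=c-.0325*f;print(rel(s,[*p,.081]),down(s,8.5))
S=env.capture("side");T=env.capture("top")
for q in("key_bar_top","shutter_tab"): print(q,[np.round(d["location"],3) for X in(S,T) for d in env.spot_in(X,q)[:1]])
g=lambda i,y,x,n:cv2.resize(i[y:y+n,x:x+n],(400,400),interpolation=2)
S2=S["pixels"].copy()
for k in(-.0975,-.0325,.0325,.0975):
    u=pr(S,[[*(c+k*f),.072]])[0].round().astype(int);S2[u[1],u[0]]=[255,0,0]
cv2.imwrite("pics/m.png",np.hstack([g(S2,200,190,110),g(T["pixels"],160,180,100)])[:,:,::-1])
E
```

```text
t 24.23 p [0.5738 0.2073 0.1681] q7 [-0.09  0.49 -0.48  1.76  0.28  0.96 -0.54] F [-0.91  1.48 -0.05] M [ 0.092 -0.092 -0.02 ] w 0.0004 
R [[0.006, 0.989, 0.145], [-0.005, 0.145, -0.989], [-1.0, 0.005, 0.006]] tool y az 8.3
tau7 [ 1.27664275e+00 -5.38582206e+01 -4.54748109e+00 -2.40730458e+01
  5.60551754e-02  7.17404517e-03  1.17191160e-02]
[3.48 0.01 0.08] [-0.02  0.04 -0.03]
key_bar_top [array([0.569, 0.208, 0.072]), array([ 0.654, -0.227,  0.088])]
shutter_tab [array([0.547, 0.305, 0.088]), array([0.542, 0.32 , 0.087])]
```

View pics/m.png

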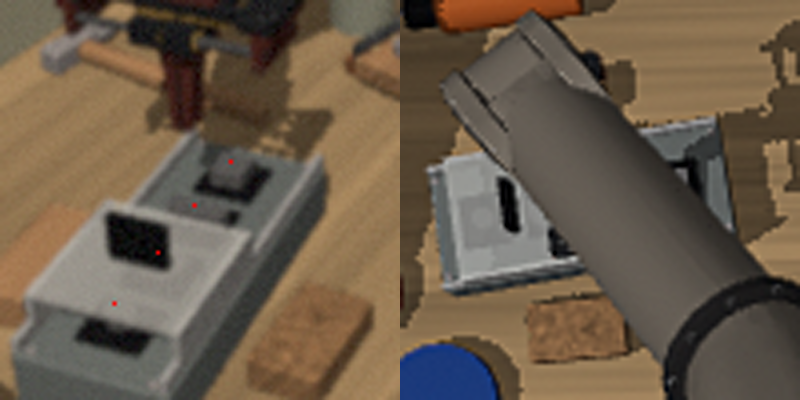

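The bar key at (200,208) is now uncovered, and the network's position (0.569, 0.208) agrees with mine. I'll press and hold it.

jog_arm:
  plan:
    - [2,0,0.05,0,0,0,0]
    - [3,0,0.05,0,0,0,0]
    - [3.3,0,0.05,0,0,0,0]
    - [3.5,0,0.05,0,0,0,0]
    - [3.5,0,0.05,0,0,0,0]
    - [3.5,0,0.05,0,0,0,0]

```text
clock: 25.28
position: [0.5737, 0.2061, 0.0824]
ee_rot: [0.461, 0.532, -0.463, 0.538]
contact_force: [-5.8, -2.0, 11.3]
gripper_width: 0.0004
```

```bash
python3 m.py
```

```text
t 25.27 p [0.5737 0.2061 0.0824] q7 [-0.13  0.59 -0.44  1.82  0.35  0.8  -0.59] F [-5.83 -2.04 11.29] M [-0.597  1.48  -0.002] w 0.0004 
R [[0.005, 0.989, 0.146], [-0.007, 0.146, -0.989], [-1.0, 0.004, 0.007]] tool y az 8.4
tau7 [-8.24120594e-02 -5.23573995e+01 -4.79044005e+00 -2.22534639e+01
  6.01828806e-01 -2.21029647e+00 -1.65025682e-03]
```

jog_arm:
  plan:
    - [0.04,0,0,0,0,0,0]
    - [0.04,0,0,0,0,0,0]
    - [0.04,0,0,0,0,0,0]
    - [0.04,0,0,0,0,0,0]
    - [0.04,0,0,0,0,0,0]
    - [0.04,0,0,0,0,0,0]
    - [0.04,0,0,0,0,0,0]
    - [0.04,0,0,0,0,0,0]
    - [0.04,0,0,0,0,0,0]
    - [0.04,0,0,0,0,0,0]

```text
clock: 26.52
position: [0.574, 0.2064, 0.0824]
ee_rot: [0.462, 0.532, -0.463, 0.538]
contact_force: [-4.4, -1.0, 9.0]
gripper_width: 0.0004
```

```bash
python3 m.py
```

```text
t 26.52 p [0.574  0.2064 0.0824] q7 [-0.13  0.59 -0.44  1.82  0.35  0.8  -0.59] F [-4.37 -0.99  8.98] M [-0.457  0.807  0.004] w 0.0004 
R [[0.006, 0.989, 0.146], [-0.007, 0.146, -0.989], [-1.0, 0.005, 0.007]] tool y az 8.4
tau7 [-2.66208714e-01 -5.26403368e+01 -5.11885330e+00 -2.09158069e+01
  2.80060116e-01 -1.43067800e+00 -8.32411115e-04]
```

jog_arm:
  plan:
    - [-1.5,0,0,0,0,0,0]
    - [-3.5,0,0,0,0,0,0]
    - [-5.5,0,0,0,0,0,0]
    - [-6,0,2,0,0,0,0]
    - [-6,0,4,0,0,0,0]
    - [-6,0,4,0,0,0,0]
    - [-6,0,4,0,0,0,0]

```text
clock: 27.4
position: [0.588, 0.1092, 0.2332]
ee_rot: [0.462, 0.532, -0.462, 0.538]
contact_force: [-0.3, -0.0, -0.8]
gripper_width: 0.0001
```

```bash
python3 m.py; python3 - <<'E'
from workcell import env
from h import *
S=env.capture("side");T=env.capture("top")
for n in "glue","jar","hammer","sanding_block","offcut","tin","disc","key_bar_top","key_square_top": print(n,[(k,np.round(d["location"],3),round(d["confidence"],2)) for k,X in(("T",T),("S",S)) for d in env.spot_in(X,n)[:1]])
t0=cv2.imread("pics/top0.png").mean(2);g=T["pixels"].mean(2)
def az(i):
    p=cv2.resize(i[200:220,330:350].astype(np.float32),(400,400),interpolation=2)
    yy,xx=np.mgrid[:400,:400];r=np.hypot(xx-200,yy-202);m=(r<70)
    w=np.where(m,np.clip(np.median(p[m])-15-p,0,None),0);cx,cy=(w*xx).sum()/w.sum(),(w*yy).sum()/w.sum()
    C=np.cov(np.c_[xx[w>0],yy[w>0]].T,aweights=w[w>0]);v=np.linalg.eigh(C)[1][:,1];return (cx,cy),np.degrees(np.arctan2(v[1],v[0]))
print(az(t0),az(g))
E
```

```text
t 27.4 p [0.588  0.1092 0.2332] q7 [ 0.08  0.4  -0.48  1.73  0.21  1.06 -0.33] F [-0.27 -0.   -0.8 ] M [ 0.024 -0.066  0.013] w 0.0001 
R [[0.006, 0.989, 0.146], [-0.006, 0.146, -0.989], [-1.0, 0.006, 0.006]] tool y az 8.4
tau7 [ 1.75379600e+00 -5.00580668e+01 -3.22515115e+00 -2.61435235e+01
  1.05914336e-01  1.28247659e-02  1.72083022e-02]
glue [('T', array([0.57 , 0.205, 0.072]), 0.39), ('S', array([ 0.422, -0.137,  0.078]), 0.92)]
jar [('T', array([ 0.655, -0.229,  0.086]), 0.51), ('S', array([ 0.657, -0.208,  0.056]), 0.63)]
hammer [('T', array([ 0.807, -0.013,  0.024]), 0.62), ('S', array([ 0.796, -0.005,  0.023]), 0.94)]
sanding_block [('T', array([0.44 , 0.241, 0.031]), 0.66), ('S', array([0.44 , 0.258, 0.027]), 0.75)]
offcut [('T', array([0.677, 0.28 , 0.034]), 0.63), ('S', array([0.684, 0.299, 0.033]), 0.9)]
tin [('T', array([ 0.57 , -0.509,  0.112]), 0.62), ('S', array([ 0.566, -0.492,  0.069]), 0.6)]
disc [('T', array([0.485, 0.487, 0.022]), 0.84), ('S', array([0.363, 0.398, 0.025]), 0.93)]
key_bar_top [('T', array([0.574, 0.206, 0.07 ]), 0.38), ('S', array([0.437, 0.26 , 0.028]), 0.66)]
key_square_top [('T', array([ 0.422, -0.153,  0.111]), 0.19), ('S', array([0.546, 0.305, 0.089]), 0.63)]
((np.float64(236.16239503323436), np.float64(190.68602208419838)), np.float64(174.95610905909308)) ((np.float64(218.05529573044723), np.float64(228.48765994839584)), np.float64(53.51971541570342))
```

```bash
python3 -c "
from workcell import env
print(env.close_job())"
```

```text
the job is handed in; nothing more can be done
None
```

I clamped the board, pressed the three keys in order and handed the job in at about 27.5 s of the 72 s; no verdict is reported.

**What I did**
- **Screw:** I turned the clamp screw clockwise until it resisted firmly, then regripped it and checked again. That second grip gave a steady resisting torque of about 0.48 N m.
- **Keys:** I pressed the square key (6.4 N, about 6.6 mm down), then the round key (12 N, about 6.7 mm). I slid the shutter to the +y end and held the bar key (9–11 N, about 6.6 mm) for about 1.5 s. The domed key stayed under the shutter and I never pressed on it.

**Last checks**
- **Bystanders:** the sanding block, offcut, jar, hammer, tin and glue bottle were seen within 10 mm of where they started. The top camera found the disc unmoved. The side camera's disc report sits on a look-alike and the top camera's glue report sits on the control box, so I ignored both.
- **Arm and keys:** the gripper is clear, with contact force near zero. I did not look at the keys again after releasing the last one.

**What did not agree**
- **Screw torque:** on the first grip it jumped to about 0.92 N m within 4° and fell to about zero when I backed off 2°. That is much steeper than the stated 1.8 N m per rad, and I did not explain it.
- **Screw angle:** the mark on the head turned about 64° (59–71° depending on the method), against about 75° of tool rotation. I put the difference down to slip or spring-back. It suggests the screw rests near 2.4 rad, give or take about 0.1, so I rely on the torque that it is seated; the 2.8 rad limit is not directly confirmed.

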